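Set a silver casket in the measuring board

TASK

Get the silver casket ready to be measured, by pushing only and never lifting it: first push it back across the black measuring board until its long side lies flush against the aluminium fence along the far edge. Then push the blue sliding jaw along the board, so that it shoves the casket along the fence right up against the aluminium end stop and is left snug against it. Do not disturb the other silver and the weight, and finish clear of everything.

Things in the scene. Friction and masses are not known exactly. Their poses are not given: they have to be found in the camera images.
- board: Measuring board fixed to the table: black plate 250 (x) by 420 (y) by 12 mm. Origin: centre of its underside; x points away from the robot (within 0.3 rad), y left, z up. Aluminium fence along the far edge: inner face at x = +100 mm, top 42 mm above the table. Aluminium end stop across the left end: inner face at y = +180 mm, 22 mm thick, top 57 mm above the table.
- casket: Closed silver casket with gilt panels, 92 (x) by 110 (y) by 50 mm high, about 0.5 kg, loose on the board's plate, turned up to 0.35 rad from its axes. Origin: centre of its underside. Foot rim (0 to 10 mm up) and lid rim (34 to 42 mm up) stick out furthest; walls between are set back 4 mm. Flush at the fence its origin is at board x = +54 mm; at the end stop too, board y = +125 mm.
- jaw (a joint): Travel of the blue sliding jaw along the board's y, in m: 0 is fully open at the right end, growing towards the end stop; range 0 to 0.30. The jaw's inner face lies at board y = -170 mm + travel, so it is home on the casket at travel 0.24. It slides with about 2 N of friction and stays where it is left.
- jaw_push (a point): Middle of the black rubber patch on the outer (right, board -y) face of the blue jaw, 37 mm above the table: push here towards board +y. The jaw is a bar from board x = -55 to +95 mm, 22 mm thick in y, from 13 to 58 mm above the table. The point moves with the jaw; its axes are the board's.
- salt: Small silver salt cellar, 52 mm across, 36 mm high, standing loose on the front left corner of the board's plate; its origin is the centre of its underside; it is only in the way and must stay where it is
- beaker: Silver beaker, 72 mm across, 85 mm high, on the table left of the board; its origin is the centre of its underside; it is only in the way and must stay where it is
- gilt_beaker: Gilt beaker, 68 mm across, 70 mm high, on the table left of the board; its origin is the centre of its underside; it is only in the way and must stay where it is
- candlestick: Silver candlestick, foot 96 mm across, 165 mm high, on the table some way right of the board; its origin is the centre of its underside; it is only in the way and must stay where it is
- covered_cup: Silver covered cup, 80 mm across, 150 mm high, on the table some way right of the board; its origin is the centre of its underside; it is only in the way and must stay where it is
- spoon: Silver spoon lying on the table beyond the fence, handle along its -x; it is only in the way and must stay where it is
- weight: Brass weight with a knob, 36 mm across, 49 mm high, on the table beyond the fence; its origin is the centre of its underside; it is only in the way and must stay where it is
There are look-alikes about, which are no part of the job. What is shaped like the casket but green or purple is not meant.

How it is judged:
By the outcome, as a careful person would: the job done as asked, in the order asked, and still so for the second after the job is handed in, with the robot touching nothing.
It also fails if it takes over 56 s, if anything falls off the work surface, if the arm or the gripper's body presses on something with over 40 N, if the wrist force passes 120 N, or if a joint passes its speed limit or range.

ROBOT

A 6-joint arm with a two-finger parallel gripper is mounted at the origin on the work surface. World frame = base frame: x ahead of the robot, y to its left, z up, the work surface at z = 0. Lengths are in m, angles in rad, forces in N, time in s.
With the tool pointing down it reaches from about 0.3 to 0.875 m from the base axis. Payload 6.4 kg.
Tool frame: the origin (TCP) lies midway between the tips of the shut fingers; the grasp point (between the pads) lies 19 mm behind it; z points along the fingers, y is the line along which they close (so a half turn about z gives the same grasp; the last joint's range is limited). The gripper opens to 85 mm and grips with 20 to 120 N. Pads are 22 mm wide; open, the fingers measure 114 mm over their backs; the gripper's body (76 mm by 85 mm) begins 54 mm behind the grasp point. The pads swing forward as they close: fully open they stand 13 mm farther back than shut.
Start: joints at [1.115, 0.181, 1.607, -0, 1.354, -0.206], TCP at [0.142, 0.557, 0.191] pointing down, gripper open.
Joint ranges: [-2.99, 2.99], [-0.89, 2.07], [0.3, 2.58], [-1.14, 4.28], [0, 2.63], [-3.12, 3.12]. Speed limits (rad/s): [2.57, 2.57, 3.01, 3.14, 3.14, 3.14].

INTERFACE

Orientations are given as a unit quaternion [w, x, y, z].
In Python, from bench import status, camera, ctrl gives the robot as it stands. The module is installed in compiled form; this text tells all that it offers.
- The arm moves only by the shell command python3 -m handwheel 'ROWS'. ROWS is JSON, a list that holds one entry, the list of rows, each a list of 7 numbers: the opening, from -1 (shut) to 1 (fully open), then the shift along the tool's x, y, z in cm, then the turn, a rotation vector about the tool's x, y, z in degrees. A call has 1 to 10 rows; each row is the pose to reach, as a shift and turn from the pose commanded when the call began, along the tool's axes at that moment; what a row does not reach only later rows make up. A row lasts 1/8 s, in which the tool goes at most 62.5 mm and 10.7 degrees, less where a joint would pass 70% of its speed; a pose out of reach is approached as far as the arm can. A call with a gripper value outside its range is refused whole. The fingers move at their own pace and stop on an object; the grip force is fixed at half the most. Time passes only in rows, so rows that repeat a pose let the fingers close. It gives the time, the measured TCP pose, the force, the opening and the grip force at its end, in the units of the state.
- status.get_obs(): the state, without advancing time (a new reading comes with each control period).
- camera(name): name is "scene" or "top"; returns a dict with "frame" (384x512x3 uint8, blue, green, red), "depth" (384x512 float32, m along the optical axis (not along the pixel's ray), 0 where there is no reading), "fx", "fy", "cx", "cy" (pixels), "dist" ([k1, k2, p1, p2, k3] as OpenCV has them; the pictures are not rectified), "extrinsics" (4x4, takes a point from camera to world coordinates). Camera axes: x right, y down, z forward; pixel columns grow to the right and rows downward; lengths in m; the calibration is good to about 2 mm. A picture is of the moment at which its call begins.
- ctrl.hand_in(): hands the job in; it is judged then, once.
The state is a dict: "time_s": time; "q": joint angles; "dq": joint speeds; "joint_efforts": joint torques, N m; "eef_pos": TCP position; "eef_rot": TCP orientation; "wrist_force": force on the tool from outside, world axes, zero at the start; "torque": the same for the moment, N m; "opening": opening from 0.0 (shut) to 1.0 (fully open); "grasp_force": force on a finger pad.
Only numpy, scipy, OpenCV 4.12 (cv2) and the standard library are available. Lean on these libraries where they do the work, as an engineer would, in place of code of your own. Each camera call takes 0.05 s, during which the arm holds its last target. There are 200 camera calls.

## Working session

There is one attempt and no reset: what is moved stays moved. The work goes in short steps, Python scripts to look and compute and a shell command to move; the robot and the scene stay as the last step left them, time stands still between calls to the robot, and variables do not carry over. Pictures are saved under pics/ and viewed, at most 10 in all, crops included, and the job is handed in when it is done.

```bash
mkdir -p pics; cat > h.py <<'E'
import numpy as np, cv2
from bench import status, camera, ctrl
def rays(c,uv):
    K=np.array([[c['fx'],0,c['cx']],[0,c['fy'],c['cy']],[0,0,1]])
    n=cv2.undistortPoints(np.array(uv,float).reshape(-1,1,2),K,np.array(c['dist'],float)).reshape(-1,2)
    d=np.c_[n,np.ones(len(n))]
    E=np.array(c['extrinsics']);return E[:3,3],d@E[:3,:3].T
def plane(c,uv,z):
    o,d=rays(c,uv);return o+d*((z-o[2])/d[:,2])[:,None]
def cloud(c):
    h,w=c['depth'].shape
    u,v=np.meshgrid(np.arange(w),np.arange(h))
    o,d=rays(c,np.c_[u.ravel(),v.ravel()])
    return (o+d*c['depth'].reshape(-1,1)).reshape(h,w,3)
E
python3 - <<'E'
from h import *
import pickle
for n in('top','scene'):
    c=camera(n);pickle.dump(c,open(n+'.pkl','wb'))
    cv2.imwrite(f'pics/{n}0.png',cv2.resize(c['frame'],(800,600),interpolation=cv2.INTER_CUBIC))
    print(n,c['fx'],np.round(c['extrinsics'],3).tolist())
print({k:np.round(v,3) for k,v in status.get_obs().items()})
E
```

```text
top 382.45264477247326 [[0.024, -0.98, 0.197, 0.348], [-1.0, -0.023, 0.008, -0.025], [-0.003, -0.198, -0.98, 1.229], [0.0, 0.0, 0.0, 1.0]]
scene 379.20963902724685 [[0.78, 0.409, -0.474, 1.017], [0.626, -0.531, 0.572, -0.579], [-0.018, -0.742, -0.67, 0.741], [0.0, 0.0, 0.0, 1.0]]
{'time_s': np.float64(0.1), 'q': array([ 1.115,  0.181,  1.608,  0.   ,  1.354, -0.206]), 'dq': array([ 0.002, -0.001, -0.003,  0.   ,  0.   ,  0.   ]), 'joint_efforts': array([-1.0000e-03, -4.4589e+01, -3.5223e+01, -0.0000e+00,  4.0000e-03,
       -0.0000e+00]), 'eef_pos': array([0.142, 0.557, 0.191]), 'eef_rot': array([-0.   ,  0.125,  0.992, -0.001]), 'wrist_force': array([ 0.048, -0.603,  1.086]), 'torque': array([-0.027,  0.084,  0.043]), 'grasp_force': np.float64(0.0), 'opening': np.float64(1.005)}
```

View pics/top0.png

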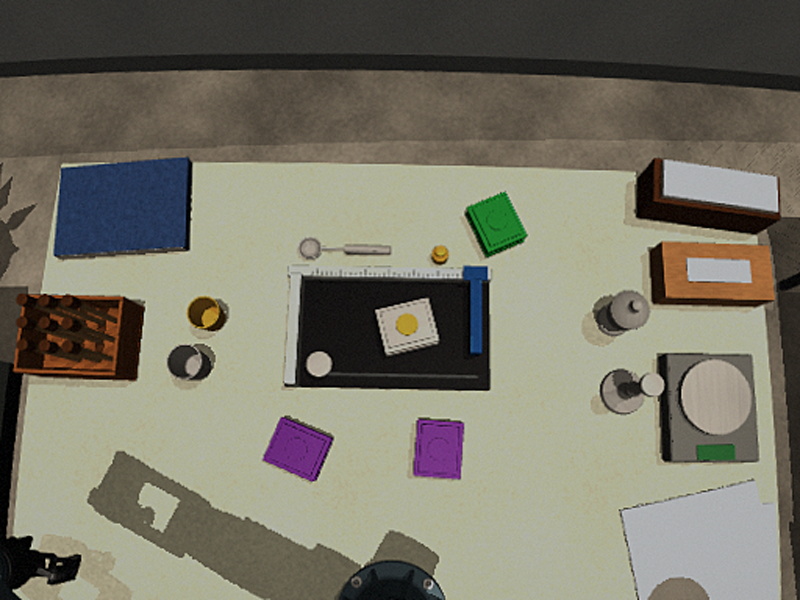

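View pics/scene0.png

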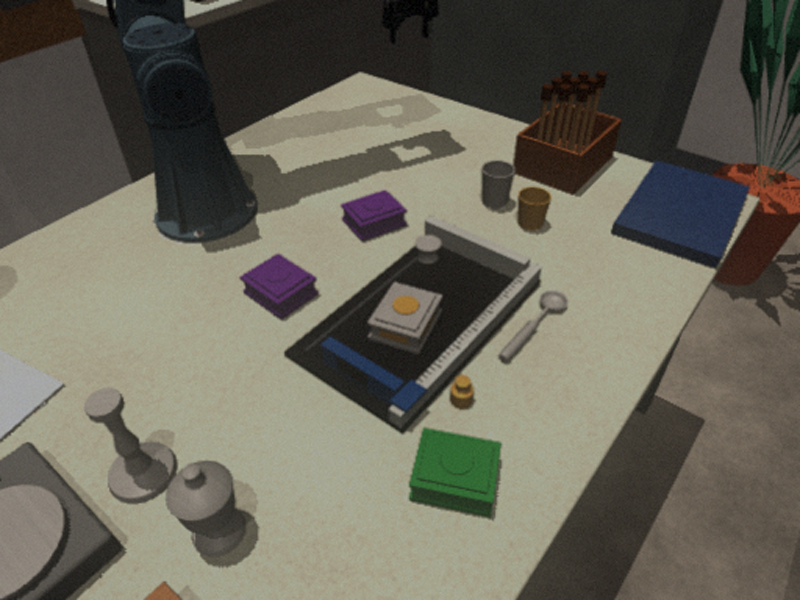

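The top picture (800x600 scale) shows the silver casket with its gilt panel at (407,326) on the black board. The blue jaw is at (475,310), the fence runs along y≈272, the end stop is at x≈293 and the salt is at (319,363). Casket-shaped candidates are silver (407,326), green (497,223) and purple (299,449) and (440,449). Only the silver one fits, because it is silver and gilt and loose on the board.

```bash
python3 - <<'E'
from h import *
import pickle
c=pickle.load(open('top.pkl','rb'));P=cloud(c);f=c['frame'];s=0.64
hsv=cv2.cvtColor(f,cv2.COLOR_BGR2HSV)
# board plate corners (refined by hand-picked px) on z=.012
roi=np.zeros(f.shape[:2],np.uint8);roi[160:260,170:325]=255
dark=((hsv[...,2]<60)&(roi>0)).astype(np.uint8)
dark=cv2.morphologyEx(dark,cv2.MORPH_OPEN,np.ones((3,3)))
ct=max(cv2.findContours(dark,0,2)[0],key=cv2.contourArea)
box=cv2.boxPoints(cv2.minAreaRect(cv2.convexHull(ct)));print('dark box',box*1.5625)
print(plane(c,box,.012).round(4))
# jaw: blue
b=((hsv[...,0]>100)&(hsv[...,0]<125)&(hsv[...,1]>120)&(hsv[...,2]>60)&(roi>0)).astype(np.uint8)
ct=max(cv2.findContours(b,0,2)[0],key=cv2.contourArea);
box=cv2.boxPoints(cv2.minAreaRect(ct));print('jaw',plane(c,box,.058).round(4))
Z=P[...,2]
# fence/stop/casket: bright in roi
br=((hsv[...,2]>95)&(roi>0)&(b==0)).astype(np.uint8)
crop=np.zeros_like(br);crop[185:232,235:287]=1
m=br*crop; ct=max(cv2.findContours(m,0,2)[0],key=cv2.contourArea)
r=cv2.minAreaRect(ct);box=cv2.boxPoints(r);w=plane(c,box,.054)
print('casket',box*1.5625,w.round(4),w.mean(0),[np.linalg.norm(w[i]-w[i-1]).round(4) for i in range(4)],'z',np.median(Z[m>0]))
for i in range(4):
    e=w[i]-w[i-1];print(np.degrees(np.arctan2(e[1],e[0])).round(1))
# fence line: bright pixels' lower edge, cols 200..290
pts=[]
for u in range(200,296,4):
    col=np.where(br[160:185,u])[0]
    if len(col): pts.append((u,160+col.max()+.5))
w=plane(c,pts,.042);k=np.polyfit(w[:,1],w[:,0],1);print('fence inner x=',k, np.std(w[:,0]-np.polyval(k,w[:,1])))
pts=[]
for v in range(182,244,4):
    col=np.where(br[v,178:196])[0]
    if len(col): pts.append((178+col.max()+.5,v))
w=plane(c,pts,.057);k=np.polyfit(w[:,0],w[:,1],1);print('stop inner y=',k,np.std(w[:,1]-np.polyval(k,w[:,0])))
# salt
crop[:]=0;crop[222:244,194:214]=1
m=br*crop;ct=max(cv2.findContours(m,0,2)[0],key=cv2.contourArea);q=cv2.minEnclosingCircle(ct);print('salt',q,plane(c,[q[0]],.048))
for n,p in dict(bk=(192,360),gb=(207,312),cs=(652,384),cup=(630,308),weight=(440,251),spoonL=(310,248),spoonR=(391,250)).items(): print(n,P[int(p[1]*s),int(p[0]*s)].round(3))
v=f[150:270,160:340];cv2.imwrite('pics/crop.png',cv2.resize(v,None,fx=4,fy=4,interpolation=cv2.INTER_CUBIC))
E
```

```text
dark box [[294.95187 386.06018]
 [297.2424  276.1144 ]
 [489.7695  280.12537]
 [487.47897 390.07117]]
[[ 0.4496  0.2083  0.012 ]
 [ 0.6818  0.2175  0.012 ]
 [ 0.6825 -0.1896  0.012 ]
 [ 0.451  -0.1843  0.012 ]]
jaw [[ 0.6958 -0.131   0.058 ]
 [ 0.6969 -0.1757  0.058 ]
 [ 0.5232 -0.1753  0.058 ]
 [ 0.5223 -0.1319  0.058 ]]
casket [[374.2648  309.5588 ]
 [427.94128 296.1397 ]
 [439.24637 341.36032]
 [385.56992 354.77942]] [[ 0.604   0.049   0.054 ]
 [ 0.6343 -0.0586  0.054 ]
 [ 0.5422 -0.0827  0.054 ]
 [ 0.5128  0.0234  0.054 ]] [ 0.57332287 -0.0172235   0.054     ] [np.float64(0.0947), np.float64(0.1117), np.float64(0.0951), np.float64(0.11)] z 0.05966000199138932
15.7
-74.3
-165.3
105.5
fence inner x= [-0.00681863  0.67680944] 0.0008656038092784314
stop inner y= [0.00658184 0.19785423] 0.0009204701367560805
salt ((203.6999969482422, 232.5), 8.095780372619629) [[0.49318155 0.15723405 0.048     ]]
bk [0.499 0.434 0.004]
gb [0.604 0.41  0.004]
cs [ 0.456 -0.464  0.165]
cup [ 0.603 -0.443  0.13 ]
weight [ 0.734 -0.08   0.049]
spoonL [0.75  0.197 0.002]
spoonR [ 0.749  0.022 -0.003]
```

View pics/crop.png

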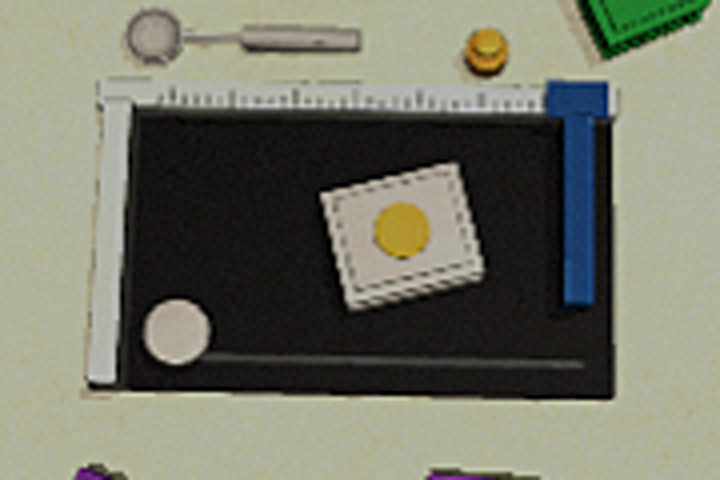

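The crop confirms it: the silver-and-gilt casket is at crop (402,230) on the board, turned about +15°. There is a thin line along the near edge at crop y≈360. I'll push it back with the fingers half open, so that two points touch the near face.

```bash
cat >> h.py <<'E'
from scipy.spatial.transform import Rotation as R
def go(p,yaw_y=None):
    o=status.get_obs();q=o['eef_rot'];r=R.from_quat([q[1],q[2],q[3],q[0]]);M=r.as_matrix()
    s=M.T@(np.array(p)-o['eef_pos'])*100
    ty=np.degrees(np.arctan2(M[1,1],M[0,1]))
    print('tcp',o['eef_pos'].round(4),'shift cm',s.round(2),'tool-y deg',ty.round(2),'x',M[:,0].round(3),'F',o['wrist_force'].round(1),'t',o['time_s'],'op',o['opening'])
E
python3 - <<'E'
from h import *
import pickle
c=pickle.load(open('top.pkl','rb'));P=cloud(c)
print(np.median(P[236:244,215:300,2],1).round(4), np.median(P[236:244,215:300,0],1).round(4))
go((.47,-.025,.19));go((.47,-.025,.014))
E
```

```text
[0.013  0.0124 0.0128 0.013  0.0133 0.0133 0.0126 0.0129] [0.4903 0.4874 0.484  0.481  0.4777 0.4744 0.4713 0.4682]
tcp [0.1419 0.5566 0.1907] shift cm [-46.17 -48.25   0.13] tool-y deg 75.69 x [-0.969  0.247  0.   ] F [ 0.  -0.6  1.1] t 0.1 op 1.0048857150094015
tcp [0.1419 0.5566 0.1907] shift cm [-46.18 -48.22  17.73] tool-y deg 75.69 x [-0.969  0.247  0.   ] F [ 0.  -0.6  1.1] t 0.1 op 1.0048857150094015
```

```bash
python3 -m handwheel '[[[0,-4.6,-4.8,0,0,0,-7],[0,-9.2,-9.6,0,0,0,-14.7],[0,-13.8,-14.4,0,0,0,-14.7],[0,-18.4,-19.2,0,0,0,-14.7],[0,-23,-24,0,0,0,-14.7],[0,-27.6,-28.8,0,0,0,-14.7],[0,-32.2,-33.6,0,0,0,-14.7],[0,-36.8,-38.4,0,0,0,-14.7],[0,-41.4,-43.2,0,0,0,-14.7],[0,-46.2,-48.2,0,0,0,-14.7]]]'; python3 -c "
from h import *
go((.47,-.025,.014))"
```

```text
time_s: 1.35
eef_pos: [0.4502, 0.0111, 0.1914]
eef_rot: [0.0, -0.003, 1.0, 0.0]
wrist_force: [0.9, 0.5, 0.9]
opening: 0.504
grasp_force: 0.0
tcp [0.4502 0.0111 0.1914] shift cm [-1.96 -3.62 17.74] tool-y deg 90.36 x [-1.    -0.006 -0.   ] F [0.9 0.5 0.9] t 1.35 op 0.5035132235561589
```

```bash
python3 -m handwheel '[[[0,0,0,0,0,0,0],[0,0,0,0,0,0,0],[0,0,0,0,0,0,0]]]' >/dev/null; python3 -c "
from h import *
go((.47,-.025,.014))"
```

```text
tcp [0.449  0.0142 0.1912] shift cm [-2.08 -3.94 17.72] tool-y deg 90.48 x [-1.    -0.008  0.001] F [-0.2 -0.4  0.7] t 1.725 op 0.49938261792758776
```

```bash
python3 -m handwheel '[[[0,-2,-3.9,3,0,0,0],[0,-2,-3.9,6,0,0,0],[0,-2,-3.9,9,0,0,0],[0,-2,-3.9,12,0,0,0],[0,-2,-3.9,14,0,0,0],[0,-2,-3.9,15.5,0,0,0],[0,-2,-3.9,16.5,0,0,0],[0,-2,-3.9,17.2,0,0,0],[0,-2,-3.9,17.5,0,0,0],[0,-2,-3.9,17.5,0,0,0]]]' >/dev/null; python3 - <<'E'
from h import *
go((.57,-.025,.015))
c=camera('scene');cv2.imwrite('pics/s1.png',cv2.resize(c['frame'][120:280,150:390],None,fx=3,fy=3,interpolation=cv2.INTER_CUBIC))
E
```

```text
tcp [ 0.4701 -0.0259  0.0167] shift cm [-9.99  0.02  0.17] tool-y deg 90.38 x [-1.    -0.007 -0.   ] F [-0.3 -0.2  0.7] t 2.975 op 0.49967034483120715
```

View pics/s1.png

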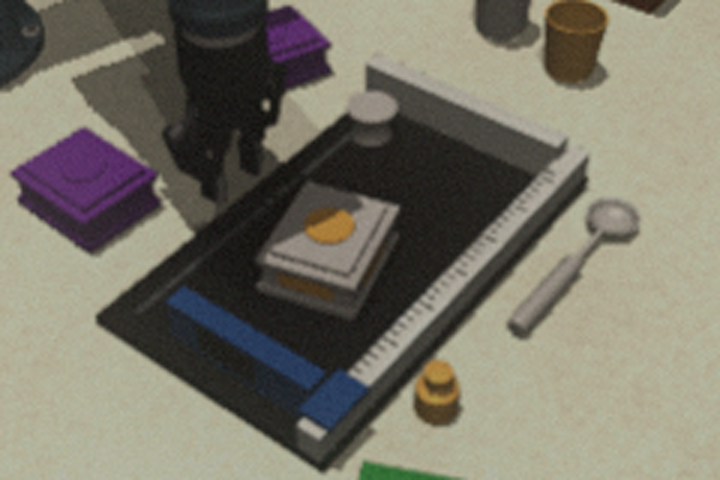

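The fingers are down at crop (215,190) and (255,165), just in front of the casket, with clear space around them. Now pushing back.

```bash
python3 -m handwheel '[[[0,-1,0,0,0,0,0],[0,-2,0,0,0,0,0],[0,-2.8,0,0,0,0,0],[0,-3.6,0,0,0,0,0],[0,-4.4,0,0,0,0,0],[0,-5.2,0,0,0,0,0],[0,-6,0,0,0,0,0],[0,-6.8,0,0,0,0,0],[0,-7.6,0,0,0,0,0],[0,-8.4,0,0,0,0,0]]]' ; python3 -m handwheel '[[[0,-0.3,0,0,0,0,0],[0,-0.6,0,0,0,0,0],[0,-0.8,0,0,0,0,0],[0,-0.8,0,0,0,0,0]]]'; python3 - <<'E'
from h import *
go((.574,-.025,.015))
c=camera('top');cv2.imwrite('pics/t1.png',cv2.resize(c['frame'][150:270,160:340],None,fx=4,fy=4,interpolation=cv2.INTER_CUBIC))
E
```

```text
time_s: 4.28
eef_pos: [0.5529, -0.0247, 0.0161]
eef_rot: [-0.002, -0.004, 1.0, 0.0]
wrist_force: [-4.9, 1.2, 3.4]
opening: 0.5
grasp_force: 2.9
time_s: 4.78
eef_pos: [0.5618, -0.0251, 0.0164]
eef_rot: [-0.0, -0.003, 1.0, 0.0]
wrist_force: [-3.8, 1.8, 1.3]
opening: 0.502
grasp_force: 1.7
tcp [ 0.5618 -0.0251  0.0164] shift cm [-1.22  0.    0.14] tool-y deg 90.39 x [-1.    -0.007  0.   ] F [-3.8  1.8  1.3] t 4.775 op 0.5019060636948859
```

View pics/t1.png

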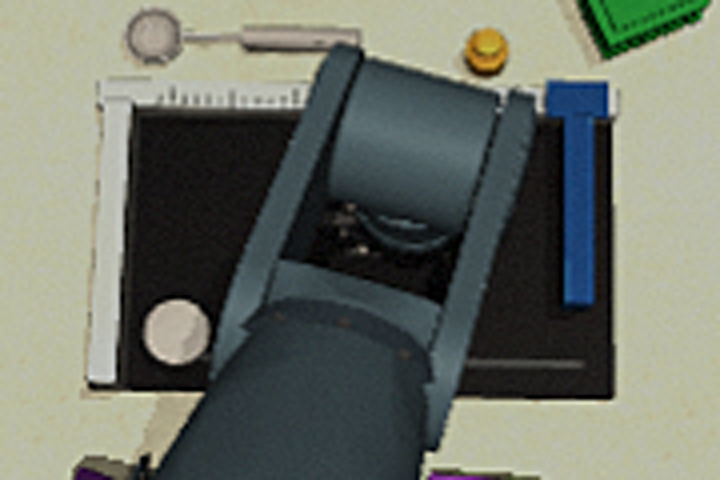

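The arm hides the casket from the top camera; the salt (177,330) and jaw (578,210) have not moved. I'll creep on until the force rises.

```bash
python3 -m handwheel '[[[0,-0.3,0,0,0,0,0],[0,-0.6,0,0,0,0,0],[0,-0.9,0,0,0,0,0],[0,-1.1,0,0,0,0,0],[0,-1.1,0,0,0,0,0]]]';  python3 -m handwheel '[[[0,-0.15,0,0,0,0,0],[0,-0.3,0,0,0,0,0],[0,-0.3,0,0,0,0,0]]]'; python3 -m handwheel '[[[0,-0.1,0,0,0,0,0],[0,-0.2,0,0,0,0,0],[0,-0.2,0,0,0,0,0]]]'
```

```text
time_s: 5.45
eef_pos: [0.5733, -0.0253, 0.0165]
eef_rot: [0.0, -0.003, 1.0, -0.0]
wrist_force: [-2.5, -0.1, 0.8]
opening: 0.497
grasp_force: 1.2
time_s: 5.82
eef_pos: [0.5761, -0.0251, 0.0165]
eef_rot: [0.0, -0.003, 1.0, -0.0]
wrist_force: [-3.0, 0.4, 0.0]
opening: 0.501
grasp_force: 1.6
time_s: 6.2
eef_pos: [0.578, -0.0251, 0.0165]
eef_rot: [0.0, -0.003, 1.0, -0.0]
wrist_force: [-3.8, -0.5, 1.8]
opening: 0.501
grasp_force: 1.9
```

```bash
for i in 1; do python3 -m handwheel '[[[0,-0.1,0,0,0,0,0],[0,-0.2,0,0,0,0,0],[0,-0.2,0,0,0,0,0]]]'; python3 -m handwheel '[[[0,-0.1,0,0,0,0,0],[0,-0.2,0,0,0,0,0],[0,-0.2,0,0,0,0,0]]]'; done; python3 - <<'E'
from h import *
c=camera('scene');cv2.imwrite('pics/s2.png',cv2.resize(c['frame'][120:280,150:390],None,fx=3,fy=3,interpolation=cv2.INTER_CUBIC))
E
```

```text
time_s: 6.58
eef_pos: [0.5801, -0.0251, 0.0165]
eef_rot: [0.0, -0.003, 1.0, -0.0]
wrist_force: [-4.0, -1.3, 1.2]
opening: 0.503
grasp_force: 1.8
time_s: 6.95
eef_pos: [0.5817, -0.025, 0.0164]
eef_rot: [-0.0, -0.003, 1.0, 0.0]
wrist_force: [-5.4, -0.2, 2.9]
opening: 0.501
grasp_force: 2.7
```

View pics/s2.png

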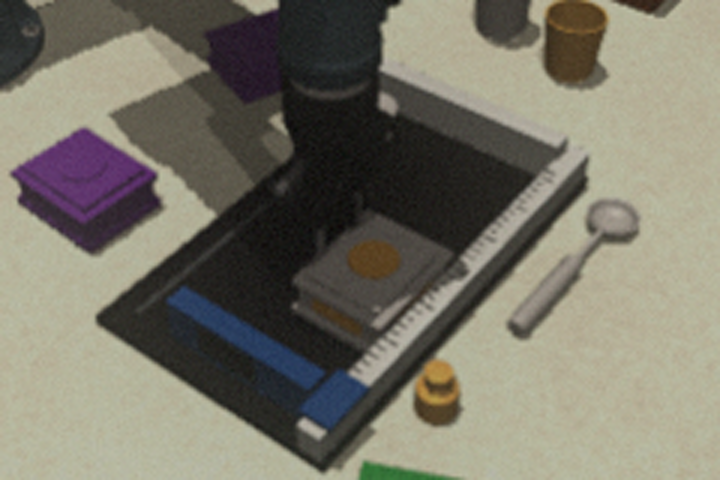

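The casket at crop (372,270) is square and nearly touching the fence. Carrying on with the creep.

```bash
python3 -m handwheel '[[[0,-0.1,0,0,0,0,0],[0,-0.2,0,0,0,0,0],[0,-0.2,0,0,0,0,0]]]'; python3 -m handwheel '[[[0,-0.1,0,0,0,0,0],[0,-0.2,0,0,0,0,0],[0,-0.2,0,0,0,0,0]]]'
```

```text
time_s: 7.38
eef_pos: [0.5819, -0.0248, 0.0163]
eef_rot: [-0.002, -0.003, 1.0, 0.0]
wrist_force: [-11.2, 0.4, 7.4]
opening: 0.5
grasp_force: 6.7
time_s: 7.75
eef_pos: [0.582, -0.0247, 0.0161]
eef_rot: [-0.004, -0.004, 1.0, 0.0]
wrist_force: [-18.5, -0.7, 13.0]
opening: 0.503
grasp_force: 11.1
```

The force has risen with no further motion, so the casket is seated. Backing off, rising and shutting the fingers.

```bash
python3 -m handwheel '[[[0,0.3,0,0,0,0,0],[0,1,0,0,0,0,0],[0,2.5,0,0,0,0,0],[0,4,0,0,0,0,0],[0,4,-4,0,0,0,0],[-1,4,-8,0,0,0,0],[-1,4,-12,0,0,0,0],[-1,4,-14,0,0,0,0],[-1,4,-14,0,0,0,0],[-1,4,-14,0,0,0,0]]]'; python3 - <<'E'
from h import *
go((.59,-.225,.156));go((.59,-.225,.035))
E
```

```text
time_s: 9.0
eef_pos: [0.5474, -0.1434, 0.016]
eef_rot: [-0.001, -0.003, 1.0, 0.016]
wrist_force: [8.0, 76.5, 22.7]
opening: 0.0
grasp_force: 39.0
tcp [ 0.5474 -0.1434  0.016 ] shift cm [ -4.19  -7.73 -14.26] tool-y deg 90.38 x [-1.    -0.007  0.001] F [ 8.  76.5 22.7] t 9.0 op 0.00027764894086517594
tcp [ 0.5474 -0.1434  0.016 ] shift cm [-4.21 -8.12 -2.17] tool-y deg 90.38 x [-1.    -0.007  0.001] F [ 8.  76.5 22.7] t 9.0 op 0.00027764894086517594
```

My mistake: I put the lift in the y column, so the fingers moved sideways against the jaw, which is at its open stop. Relieving that now, then rising.

```bash
python3 -m handwheel '[[[-1,0.3,2,0,0,0,0],[-1,0.3,5,0,0,0,0],[-1,0.3,5,0,0,0,0],[-1,0.3,5,-4,0,0,0],[-1,0.3,5,-8,0,0,0],[-1,0.3,5,-12,0,0,0],[-1,0.3,5,-14,0,0,0],[-1,0.3,5,-14,0,0,0]]]'; python3 - <<'E'
from h import *
go((.59,-.225,.156));go((.59,-.225,.035))
c=camera('scene');cv2.imwrite('pics/s3.png',cv2.resize(c['frame'][120:280,150:390],None,fx=3,fy=3,interpolation=cv2.INTER_CUBIC))
E
```

```text
time_s: 10.0
eef_pos: [0.5454, -0.1172, 0.1587]
eef_rot: [0.003, -0.003, 1.0, -0.001]
wrist_force: [-0.0, -0.6, -0.5]
opening: 0.001
grasp_force: 0.0
tcp [ 0.5454 -0.1172  0.1587] shift cm [ -4.4  -10.8    0.32] tool-y deg 90.33 x [-1.    -0.006 -0.005] F [-0.  -0.6 -0.5] t 10.0 op 0.0008283800410160338
tcp [ 0.5454 -0.1172  0.1587] shift cm [ -4.33 -10.77  12.42] tool-y deg 90.33 x [-1.    -0.006 -0.005] F [-0.  -0.6 -0.5] t 10.0 op 0.0008283800410160338
```

View pics/s3.png

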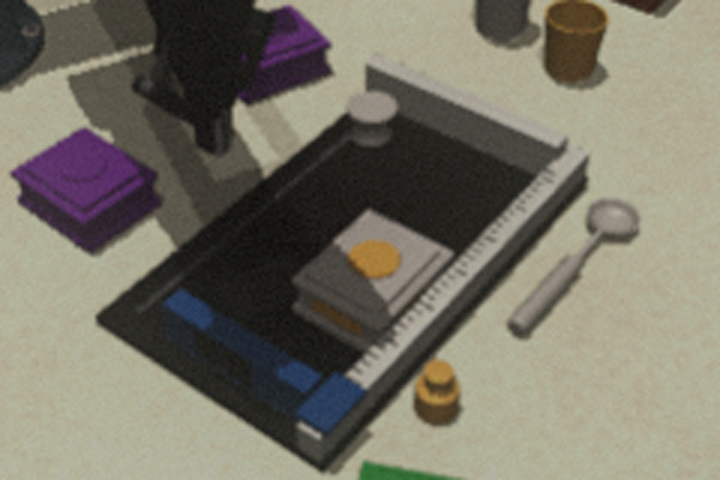

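The casket at (372,270) is still flush with the fence and square, and the jaw has not moved. Next I move to the right of the jaw.

```bash
python3 -m handwheel '[[[-1,-1.2,-3,0,0,0,0],[-1,-2.5,-6,0,0,0,0],[-1,-3.8,-9,0,0,0,0],[-1,-5,-11,0,0,0,0],[-1,-5,-11,3,0,0,0],[-1,-5,-11,6,0,0,0],[-1,-5,-11,9,0,0,0],[-1,-5,-11,11.2,0,0,0],[-1,-5,-11,12.1,0,0,0],[-1,-5,-11,12.1,0,0,0]]]'; python3 - <<'E'
from h import *
go((.597,-.2,.035));go((.596,.055,.035))
c=camera('scene');cv2.imwrite('pics/s4.png',cv2.resize(c['frame'][120:280,150:390],None,fx=3,fy=3,interpolation=cv2.INTER_CUBIC))
E
```

```text
time_s: 11.3
eef_pos: [0.5934, -0.2248, 0.0341]
eef_rot: [-0.001, -0.003, 1.0, 0.001]
wrist_force: [0.7, 0.5, 0.2]
opening: -0.001
grasp_force: 0.0
tcp [ 0.5934 -0.2248  0.0341] shift cm [-0.38  2.48 -0.09] tool-y deg 90.37 x [-1.    -0.006  0.002] F [0.7 0.5 0.2] t 11.3 op -0.0010557825497030516
tcp [ 0.5934 -0.2248  0.0341] shift cm [-0.44 27.98 -0.06] tool-y deg 90.37 x [-1.    -0.006  0.002] F [0.7 0.5 0.2] t 11.3 op -0.0010557825497030516
```

View pics/s4.png

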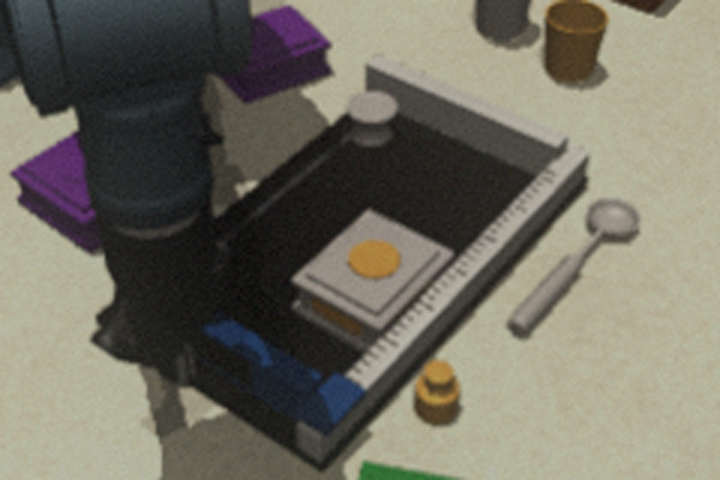

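The fingertips are at crop (180,375), outside the jaw. Pushing the jaw along now.

```bash
python3 -m handwheel '[[[-1,-0.3,0.8,0,0,0,0],[-1,-0.3,1.6,0,0,0,0],[-1,-0.3,2.4,0,0,0,0],[-1,-0.3,3.2,0,0,0,0],[-1,-0.3,4,0,0,0,0],[-1,-0.3,4.8,0,0,0,0],[-1,-0.3,5.6,0,0,0,0],[-1,-0.3,6.4,0,0,0,0],[-1,-0.3,7.2,0,0,0,0],[-1,-0.3,8,0,0,0,0]]]';python3 -m handwheel '[[[-1,0,0.8,0,0,0,0],[-1,0,1.6,0,0,0,0],[-1,0,2.4,0,0,0,0],[-1,0,3.2,0,0,0,0],[-1,0,4,0,0,0,0],[-1,0,4.8,0,0,0,0],[-1,0,5.6,0,0,0,0],[-1,0,6.4,0,0,0,0],[-1,0,7.2,0,0,0,0],[-1,0,8,0,0,0,0]]]'; python3 - <<'E'
from h import *
go((.596,.055,.035))
c=camera('scene');cv2.imwrite('pics/s5.png',cv2.resize(c['frame'][120:280,150:390],None,fx=3,fy=3,interpolation=cv2.INTER_CUBIC))
E
```

```text
time_s: 12.6
eef_pos: [0.5967, -0.1444, 0.0355]
eef_rot: [-0.0, -0.003, 1.0, -0.0]
wrist_force: [-0.6, 0.2, -0.0]
opening: 0.004
grasp_force: 0.0
time_s: 13.85
eef_pos: [0.5961, -0.0644, 0.0355]
eef_rot: [-0.0, -0.003, 1.0, 0.0]
wrist_force: [0.2, 0.8, 1.3]
opening: -0.003
grasp_force: 0.0
tcp [ 0.5961 -0.0644  0.0355] shift cm [-0.07 11.94  0.05] tool-y deg 90.39 x [-1.    -0.007  0.   ] F [0.2 0.8 1.3] t 13.85 op -0.0029662981264560063
```

View pics/s5.png

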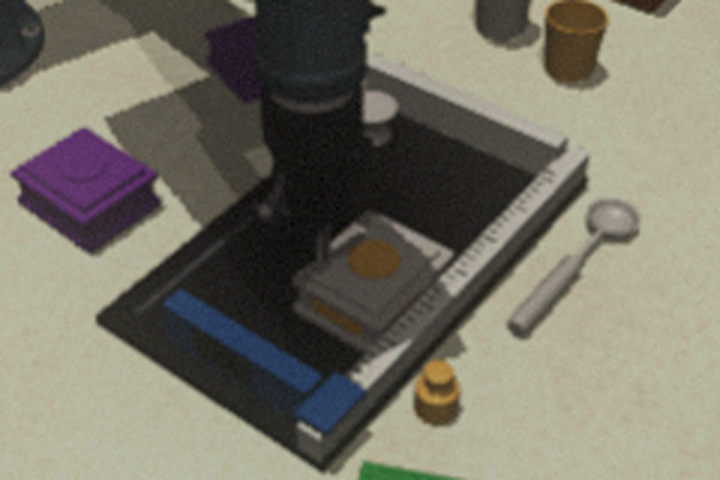

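Unexpected: the jaw has not moved from (240,345) and the forces were about zero, yet the TCP reads past it. I'll check the reported pose against the camera before moving on.

```bash
python3 - <<'E'
from h import *
o=status.get_obs();print(o['eef_pos'],o['q'].round(3),o['eef_rot'].round(3))
for n in('scene','top'):
    c=camera(n);E=np.array(c['extrinsics']);Ei=np.linalg.inv(E)
    K=np.array([[c['fx'],0,c['cx']],[0,c['fy'],c['cy']],[0,0,1]])
    pts=np.array([o['eef_pos'],o['eef_pos']+[0,0,.1],[.522,-.148,.058],[.522,-.17,.058],[.585,-.08,.054],[.585,.03,.054]])
    uv=cv2.projectPoints(pts,cv2.Rodrigues(Ei[:3,:3])[0],Ei[:3,3],K,np.array(c['dist'],float))[0].reshape(-1,2)
    print(n,uv.round(1).tolist())
    if n=='scene':
        print('crop',((uv-[150,120])*3).round().tolist())
        P=cloud(c);hsv=cv2.cvtColor(c['frame'],cv2.COLOR_BGR2HSV)
        # gripper points: above board volume, near x .5-.7,y -.25...1
        m=(P[...,2]>.065)&(P[...,2]<.14)&(P[...,0]>.45)&(P[...,0]<.75)&(abs(P[...,1])<.25)&(c['depth']>0)
        Q=P[m];print(len(Q))
        for z in np.arange(.06,.14,.01):
            q=Q[abs(Q[:,2]-z)<.005]
            if len(q):print(z.round(3),q[:,:2].min(0).round(3),q[:,:2].max(0).round(3),len(q))
        b=(hsv[...,0]>100)&(hsv[...,0]<125)&(hsv[...,1]>120)&(abs(P[...,0]-.6)<.15)&(abs(P[...,1]+.1)<.15)
        print('jaw',np.percentile(P[b],[2,50,98],axis=0).round(3).tolist())
E
```

```text
[ 0.59603029 -0.06345345  0.03543645] [-3.040e-01  4.140e-01  1.654e+00  1.000e-03  1.074e+00 -1.882e+00] [-0.    -0.004  1.     0.   ]
scene [[255.0, 216.8], [254.5, 187.8], [210.3, 216.9], [204.1, 222.1], [247.4, 213.6], [273.4, 190.0]]
crop [[315.0, 290.0], [313.0, 204.0], [181.0, 291.0], [162.0, 306.0], [292.0, 281.0], [370.0, 210.0]]
231
0.07 [ 0.612 -0.043] [ 0.643 -0.012] 9
0.08 [ 0.6   -0.069] [ 0.609 -0.058] 8
0.09 [ 0.591 -0.078] [ 0.609 -0.058] 30
0.1 [ 0.592 -0.077] [ 0.609 -0.056] 30
0.11 [ 0.601 -0.077] [ 0.608 -0.053] 21
0.12 [ 0.603 -0.088] [ 0.611 -0.039] 28
0.13 [ 0.584 -0.1  ] [ 0.61  -0.026] 80
0.14 [ 0.585 -0.104] [ 0.609 -0.023] 25
jaw [[0.52, -0.179, 0.049], [0.632, -0.157, 0.058], [0.697, -0.116, 0.062]]
top [[275.0, 202.6], [276.2, 195.7], [302.2, 225.2], [309.3, 225.4], [280.5, 205.0], [245.4, 204.2]]
```

```bash
python3 - <<'E'
from h import *
c=camera('scene');P=cloud(c)
for u in(255,257,259):
    print(u,[(v,P[v,u].round(3).tolist(),int(c['frame'][v,u].mean())) for v in range(186,222,3)])
E
```

```text
255 [(186, [0.612, -0.081, 0.163], 21), (189, [0.611, -0.079, 0.151], 20), (192, [0.61, -0.079, 0.142], 22), (195, [0.608, -0.076, 0.129], 12), (198, [0.608, -0.077, 0.119], 23), (201, [0.603, -0.071, 0.102], 32), (204, [0.604, -0.072, 0.093], 33), (207, [0.601, -0.069, 0.078], 42), (210, [0.596, -0.063, 0.06], 47), (213, [0.603, -0.071, 0.06], 63), (216, [0.606, -0.075, 0.055], 70), (219, [0.609, -0.079, 0.049], 49)]
257 [(186, [0.613, -0.075, 0.159], 11), (189, [0.614, -0.077, 0.152], 20), (192, [0.609, -0.07, 0.134], 20), (195, [0.607, -0.068, 0.122], 17), (198, [0.608, -0.07, 0.114], 39), (201, [0.607, -0.068, 0.102], 38), (204, [0.607, -0.069, 0.093], 40), (207, [0.605, -0.066, 0.079], 46), (210, [0.601, -0.061, 0.062], 55), (213, [0.606, -0.068, 0.059], 70), (216, [0.61, -0.073, 0.056], 73), (219, [0.616, -0.081, 0.055], 61)]
259 [(186, [0.608, -0.061, 0.147], 20), (189, [0.613, -0.068, 0.144], 17), (192, [0.607, -0.06, 0.125], 25), (195, [0.606, -0.059, 0.114], 39), (198, [0.607, -0.06, 0.106], 33), (201, [0.608, -0.062, 0.098], 44), (204, [0.608, -0.062, 0.087], 41), (207, [0.598, -0.049, 0.061], 49), (210, [0.605, -0.058, 0.062], 69), (213, [0.61, -0.065, 0.059], 70), (216, [0.613, -0.069, 0.054], 58), (219, [0.619, -0.077, 0.054], 72)]
```

The depth shows the casket lid directly under the finger. So the tips really hang at 0.062 m or higher while the reading says 0.035, and they passed over both jaw and casket. I'll lift clear and measure the true tip height.

```bash
python3 -m handwheel '[[[-1,0,0,-3,0,0,0],[-1,0,0,-6,0,0,0],[-1,0,0,-6,0,0,0],[-1,0,-5,-6,0,0,0],[-1,0,-10,-6,0,0,0],[-1,0,-15,-6,0,0,0],[-1,0,-16,-6,0,0,0],[-1,0,-16,-6,0,0,0]]]'; python3 - <<'E'
from h import *
o=status.get_obs();p=o['eef_pos'];print(p)
c=camera('scene');P=cloud(c)
m=(abs(P[...,0]-p[0])<.06)&(abs(P[...,1]-p[1])<.06)&(P[...,2]>.065)&(P[...,2]<.3)&(c['depth']>0)
Q=P[m]
for z in np.arange(.07,.26,.01):
    q=Q[abs(Q[:,2]-z)<.005]
    if len(q):print(z.round(3),q[:,:2].min(0).round(3),q[:,:2].max(0).round(3),len(q))
cv2.imwrite('pics/s6.png',cv2.resize(c['frame'][90:280,130:390],None,fx=3,fy=3,interpolation=cv2.INTER_CUBIC))
E
```

```text
time_s: 15.05
eef_pos: [0.5965, -0.2251, 0.0943]
eef_rot: [-0.001, -0.003, 1.0, 0.001]
wrist_force: [-0.6, -0.5, 1.3]
opening: -0.004
grasp_force: 0.0
[ 0.59645223 -0.22513168  0.09429899]
0.14 [ 0.603 -0.235] [ 0.608 -0.218] 17
0.15 [ 0.59  -0.238] [ 0.609 -0.21 ] 42
0.16 [ 0.593 -0.239] [ 0.608 -0.212] 42
0.17 [ 0.6   -0.239] [ 0.609 -0.211] 31
0.18 [ 0.603 -0.255] [ 0.61  -0.198] 52
0.19 [ 0.585 -0.265] [ 0.611 -0.185] 126
0.2 [ 0.584 -0.271] [ 0.614 -0.179] 99
0.21 [ 0.596 -0.278] [ 0.615 -0.171] 137
0.22 [ 0.586 -0.285] [ 0.615 -0.167] 150
0.23 [ 0.585 -0.285] [ 0.617 -0.165] 216
0.24 [ 0.589 -0.274] [ 0.618 -0.208] 142
0.25 [ 0.588 -0.266] [ 0.609 -0.241] 69
```

The true fingertip is at about z 0.135 when the reading says 0.094, an offset of about 40 mm. That explains the pass over the top, and means the first push was on the casket's lid. I'll go 10 cm down from here, then push gently and check the force.

```bash
python3 -m handwheel '[[[-1,0,0,3,0,0,0],[-1,0,0,6,0,0,0],[-1,0,0,8,0,0,0],[-1,0,0,9,0,0,0],[-1,0,0,9.7,0,0,0],[-1,0,0,10,0,0,0],[-1,0,0,10,0,0,0]]]';  python3 -m handwheel '[[[-1,0,0.8,0,0,0,0],[-1,0,1.6,0,0,0,0],[-1,0,2.4,0,0,0,0],[-1,0,3.2,0,0,0,0],[-1,0,4,0,0,0,0],[-1,0,4.8,0,0,0,0],[-1,0,5.6,0,0,0,0],[-1,0,6.4,0,0,0,0]]]'; python3 - <<'E'
from h import *
go((.596,.055,-.005))
c=camera('top');P=cloud(c);hsv=cv2.cvtColor(c['frame'],cv2.COLOR_BGR2HSV)
for n in('scene',):
    c=camera(n);P=cloud(c);hsv=cv2.cvtColor(c['frame'],cv2.COLOR_BGR2HSV)
    b=(hsv[...,0]>100)&(hsv[...,0]<125)&(hsv[...,1]>120)&(abs(P[...,0]-.6)<.15)&(abs(P[...,1]+.05)<.2)&(P[...,2]<.08)&(P[...,2]>.04)
    print('jaw',np.percentile(P[b],[2,50,98],axis=0).round(3).tolist())
E
```

```text
time_s: 15.98
eef_pos: [0.5976, -0.2252, -0.004]
eef_rot: [0.0, -0.003, 1.0, -0.0]
wrist_force: [0.5, 0.0, -0.9]
opening: 0.002
grasp_force: 0.0
time_s: 16.98
eef_pos: [0.5969, -0.1607, -0.0045]
eef_rot: [0.0, -0.003, 1.0, -0.0]
wrist_force: [0.9, -2.9, -0.1]
opening: -0.0
grasp_force: 1.1
tcp [ 0.5969 -0.1607 -0.0045] shift cm [-0.06 21.57  0.05] tool-y deg 90.38 x [-1.    -0.007 -0.   ] F [ 0.9 -2.9 -0.1] t 16.975 op -0.0003497231213403292
jaw [[0.618, -0.157, 0.049], [0.694, -0.148, 0.051], [0.699, -0.126, 0.062]]
```

The force is −2.9 N with the jaw moving, as expected. Continuing.

```bash
python3 -m handwheel '[[[-1,0,0.8,0,0,0,0],[-1,0,1.6,0,0,0,0],[-1,0,2.4,0,0,0,0],[-1,0,3.2,0,0,0,0],[-1,0,4,0,0,0,0],[-1,0,4.8,0,0,0,0],[-1,0,5.6,0,0,0,0],[-1,0,6.4,0,0,0,0],[-1,0,7.2,0,0,0,0],[-1,0,8,0,0,0,0]]]';python3 -m handwheel '[[[-1,0,0.8,0,0,0,0],[-1,0,1.6,0,0,0,0],[-1,0,2.4,0,0,0,0],[-1,0,3.2,0,0,0,0],[-1,0,4,0,0,0,0],[-1,0,4.8,0,0,0,0],[-1,0,5.6,0,0,0,0],[-1,0,6.4,0,0,0,0],[-1,0,7.2,0,0,0,0],[-1,0,8,0,0,0,0]]]'; python3 - <<'E'
from h import *
go((.596,.055,-.005))
c=camera('scene');cv2.imwrite('pics/s7.png',cv2.resize(c['frame'][100:290,130:390],None,fx=3,fy=3,interpolation=cv2.INTER_CUBIC))
E
```

```text
time_s: 18.32
eef_pos: [0.5966, -0.0814, -0.0044]
eef_rot: [0.0, -0.003, 1.0, -0.001]
wrist_force: [1.3, -6.4, -0.3]
opening: 0.003
grasp_force: 2.8
time_s: 19.58
eef_pos: [0.5963, -0.0013, -0.0044]
eef_rot: [0.001, -0.003, 1.0, -0.001]
wrist_force: [2.7, -5.6, -1.0]
opening: 0.002
grasp_force: 2.5
tcp [ 0.5963 -0.0013 -0.0044] shift cm [-0.01  5.63  0.06] tool-y deg 90.38 x [-1.    -0.007 -0.001] F [ 2.7 -5.6 -1. ] t 19.575 op 0.0022584575365246114
```

View pics/s7.png

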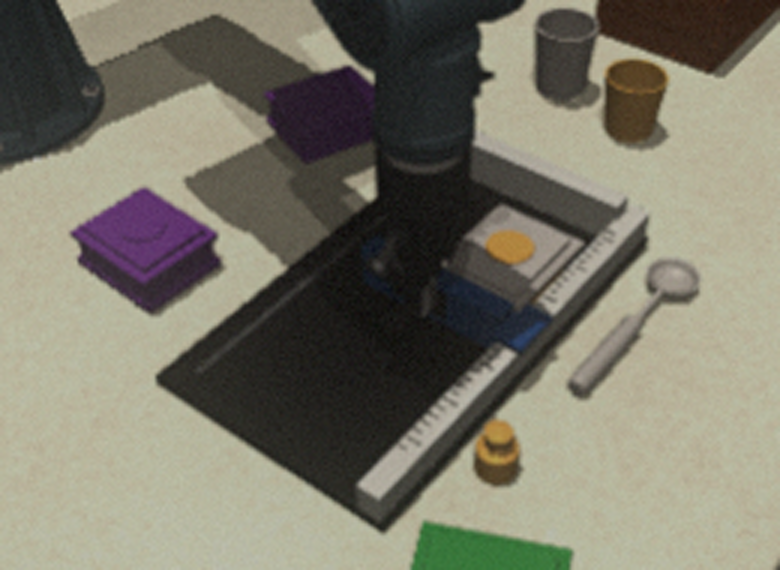

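The jaw at (460,300) is shoving the casket at (510,250) along the fence towards the stop, still square. On to the stop, creeping at the end.

```bash
python3 -m handwheel '[[[-1,0,0.8,0,0,0,0],[-1,0,1.6,0,0,0,0],[-1,0,2.4,0,0,0,0],[-1,0,3.2,0,0,0,0],[-1,0,4,0,0,0,0],[-1,0,4.5,0,0,0,0],[-1,0,4.8,0,0,0,0],[-1,0,4.8,0,0,0,0]]]';python3 -m handwheel '[[[-1,0,0.15,0,0,0,0],[-1,0,0.3,0,0,0,0],[-1,0,0.3,0,0,0,0]]]';python3 -m handwheel '[[[-1,0,0.15,0,0,0,0],[-1,0,0.3,0,0,0,0],[-1,0,0.3,0,0,0,0]]]'
```

```text
time_s: 20.62
eef_pos: [0.5956, 0.0471, -0.0044]
eef_rot: [0.0, -0.003, 1.0, -0.0]
wrist_force: [2.3, -2.5, -0.0]
opening: 0.0
grasp_force: 1.3
time_s: 21.0
eef_pos: [0.5956, 0.0496, -0.0043]
eef_rot: [0.0, -0.003, 1.0, -0.0]
wrist_force: [2.4, -4.9, -0.1]
opening: -0.0
grasp_force: 2.2
time_s: 21.38
eef_pos: [0.5956, 0.0526, -0.0043]
eef_rot: [0.0, -0.003, 1.0, -0.0]
wrist_force: [2.3, -5.0, -1.1]
opening: 0.001
grasp_force: 2.2
```

```bash
python3 -m handwheel '[[[-1,0,0.1,0,0,0,0],[-1,0,0.2,0,0,0,0],[-1,0,0.2,0,0,0,0]]]';python3 -m handwheel '[[[-1,0,0.1,0,0,0,0],[-1,0,0.2,0,0,0,0],[-1,0,0.2,0,0,0,0]]]';python3 -m handwheel '[[[-1,0,0.1,0,0,0,0],[-1,0,0.2,0,0,0,0],[-1,0,0.2,0,0,0,0]]]'
```

```text
time_s: 21.75
eef_pos: [0.5956, 0.0545, -0.0044]
eef_rot: [0.0, -0.003, 1.0, -0.0]
wrist_force: [1.6, -4.8, -1.0]
opening: 0.001
grasp_force: 2.3
time_s: 22.12
eef_pos: [0.5956, 0.0564, -0.0044]
eef_rot: [0.0, -0.003, 1.0, -0.0]
wrist_force: [2.3, -3.6, 0.2]
opening: -0.0
grasp_force: 2.5
time_s: 22.5
eef_pos: [0.5956, 0.0564, -0.0043]
eef_rot: [0.0, -0.003, 1.0, -0.002]
wrist_force: [1.1, -12.0, 0.3]
opening: -0.003
grasp_force: 6.2
```

Seated at the stop. One firmer nudge, then withdraw: back along −y, then up.

```bash
python3 -m handwheel '[[[-1,0,0.2,0,0,0,0],[-1,0,0.2,0,0,0,0]]]'; python3 -m handwheel '[[[-1,0,-0.4,0,0,0,0],[-1,0,-1.5,0,0,0,0],[-1,0,-4,0,0,0,0],[-1,0,-5,0,0,0,0],[-1,0,-5,-4,0,0,0],[-1,0,-5,-8,0,0,0],[-1,0,-5,-13,0,0,0],[-1,0,-5,-18,0,0,0],[-1,0,-5,-20,0,0,0],[-1,0,-5,-20,0,0,0]]]'; python3 -m handwheel '[[[-1,4,-5,0,0,0,0],[-1,8,-10,0,0,0,0],[-1,12,-15,0,0,0,0],[-1,16,-20,0,0,0,0],[-1,18,-25,0,0,0,0],[-1,18,-25,0,0,0,0],[-1,18,-25,0,0,0,0]]]'; python3 - <<'E'
from h import *
c=camera('top');f=c['frame'];hsv=cv2.cvtColor(f,cv2.COLOR_BGR2HSV);P=cloud(c)
b=((hsv[...,0]>100)&(hsv[...,0]<125)&(hsv[...,1]>120)&(hsv[...,2]>60)).astype(np.uint8);b[:,:170]=0;b[:,330:]=0
ct=max(cv2.findContours(b,0,2)[0],key=cv2.contourArea)
rows=range(185,220,4);w=plane(c,[(np.where(b[v,150:])[0].min()+149.5,v) for v in rows],.058);print('jaw inner y',w[:,1].round(4))
g=((hsv[...,0]>12)&(hsv[...,0]<32)&(hsv[...,1]>110)&(hsv[...,2]>80)).astype(np.uint8)
g[:,:185]=0;g[:,300:]=0;g[:172]=0;g[245:]=0
ct=max(cv2.findContours(g,0,2)[0],key=cv2.contourArea);q=cv2.minEnclosingCircle(ct)[0];p=plane(c,[q],.062)[0];print('gilt disc',q,p,'expected',.577+.054-.125*.007,.0215+.125+.054*.007)
# near edge of casket lid: front lower edge angle
br=((hsv[...,2]>95)).astype(np.uint8)
pts=[]
for u in range(196,226,3):
    r=np.where(br[180:222,u])[0]
    if len(r):pts.append((u,180+r.max()+.5))
w=plane(c,pts,.046);k=np.polyfit(w[:,1],w[:,0],1);print('near edge',k,w[:,0].round(4))
# gap on the stop / fence side: dark pixels between
print('row',[int(x) for x in hsv[200,180:245,2]]);print('col',[int(x) for x in hsv[160:222,210,2]])
for n,p in dict(salt=(319,363),gb=(207,312),cs=(652,384),cup=(630,308),weight=(440,251)).items(): print(n,P[int(p[1]*.64),int(p[0]*.64)].round(3))
go((.5,-.2,.2))
E
```

```text
time_s: 22.75
eef_pos: [0.5956, 0.0565, -0.0043]
eef_rot: [-0.0, -0.003, 1.0, -0.003]
wrist_force: [0.4, -20.0, 0.1]
opening: 0.005
grasp_force: 10.0
time_s: 24.0
eef_pos: [0.5967, 0.0113, 0.1975]
eef_rot: [0.002, -0.004, 1.0, -0.0]
wrist_force: [0.4, -0.1, -0.6]
opening: -0.002
grasp_force: 0.0
time_s: 24.88
eef_pos: [0.4168, -0.2392, 0.194]
eef_rot: [-0.001, -0.003, 1.0, 0.001]
wrist_force: [-0.2, 0.1, -0.1]
opening: -0.001
grasp_force: 0.0
jaw inner y [0.0914 0.0908 0.0903 0.0898 0.0924 0.0918 0.0944 0.0939 0.0933]
gilt disc (208.4175262451172, 188.79896545410156) [0.62995407 0.14748276 0.062     ] expected 0.630125 0.14687799999999998
near edge [-0.02369944  0.58305365] [0.5786 0.5789 0.5791 0.5793 0.5795 0.5798 0.58   0.5802 0.5804 0.5807]
row [201, 204, 204, 199, 178, 203, 203, 203, 203, 208, 181, 119, 201, 170, 104, 111, 114, 118, 123, 125, 126, 135, 147, 153, 155, 159, 163, 165, 171, 178, 177, 178, 181, 184, 186, 189, 190, 192, 195, 194, 202, 201, 167, 173, 213, 178, 117, 118, 117, 120, 119, 125, 110, 47, 14, 28, 26, 25, 23, 21, 28, 31, 23, 23, 25]
col [151, 176, 195, 204, 201, 203, 203, 199, 203, 200, 203, 202, 203, 206, 214, 185, 187, 175, 190, 196, 197, 197, 155, 190, 202, 201, 200, 201, 197, 196, 197, 201, 198, 201, 203, 155, 188, 197, 194, 191, 177, 191, 197, 204, 78, 175, 86, 7, 20, 23, 30, 25, 26, 28, 22, 25, 24, 27, 27, 23, 30, 21]
salt [0.494 0.156 0.051]
gb [0.603 0.408 0.008]
cs [ 0.414 -0.295  0.575]
cup [ 0.603 -0.442  0.13 ]
weight [ 0.735 -0.08   0.045]
tcp [ 0.4172 -0.2388  0.1943] shift cm [-8.31  3.82 -0.58] tool-y deg 90.42 x [-1.    -0.007  0.001] F [ 0.2 -0.5 -0.3] t 24.925 op -0.0019412390187875078
```

The gilt disc is within 1 mm of its expected place, the jaw is home, and there is no dark gap at the fence or stop. The objects I could check are where they were. Handing in.

```bash
python3 -c "
from bench import ctrl
print(ctrl.hand_in())"
```

```text
the job is handed in; nothing more can be done
None
```

I handed the job in at about 25 s: the casket measures within 1 mm of flush against the fence and end stop, the jaw is left snug on it and the arm is clear, but a mistyped move briefly pressed the fingers on the jaw at a measured 76 N (wrist limit 120 N), nothing visibly shifted, and I didn't re-check the silver beaker, spoon or candlestick at the end.

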